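Seat the hot-air nozzle plate on its index stand

ROBOT

A 6-joint arm with a two-finger parallel gripper is mounted at the origin on the work surface. World frame = base frame: x ahead of the robot, y to its left, z up, the work surface at z = 0. Lengths are in m, angles in rad, forces in N, time in s.
With the tool pointing down it reaches from about 0.325 to 0.9 m from the base axis. Payload 6.1 kg.
Tool frame: the origin (TCP) lies midway between the tips of the shut fingers; the grasp point (between the pads) lies 19 mm behind it; z points along the fingers, y is the line along which they close (so a half turn about z gives the same grasp; the last joint's range is limited). The gripper opens to 87 mm and grips with 3 to 60 N. Pads are 19 mm wide; open, the fingers measure 117 mm over their backs; the gripper's body (75 mm by 190 mm) begins 51 mm behind the grasp point.
Start: joints at [-1.406, 0.22, 1.526, -0, 1.395, -0.126], TCP at [0.179, -0.599, 0.223] pointing down, gripper open.
Joint ranges: [-2.98, 2.98], [-0.91, 2.08], [0.09, 2.57], [-1.24, 4.39], [0.2, 2.65], [-2.68, 2.68]. Speed limits (rad/s): [2.57, 2.57, 3.01, 3.14, 3.14, 3.14].

INTERFACE

Orientations are given as a rotation vector (axis times angle).
In Python, from rig import manip, eyes, ticket gives the robot as it stands.
- The arm moves only by the tool step_arm, never from a script. Its argument "commands" is a list of rows, each a list of 7 numbers: the shift along the world's x, y, z in cm, then the turn, a rotation vector about the world's x, y, z in rad, then the opening, from 0 (shut) to 1 (fully open). In form: [[dx, dy, dz, ax, ay, az, jaw], ...]. A call has exactly 10 rows; each row shifts and turns the commanded pose from where the row before left it; what a row does not reach is not made up. A row lasts 1/10 s, in which the tool goes at most 50 mm and 8.59 degrees, less where a joint would pass 70% of its speed; a pose out of reach is approached as far as the arm can. A call is refused whole if a number of a shift passes 5 or a number of a turn 0.15, either way. A call with a gripper value outside its range is refused whole. The fingers move at their own pace and stop on an object; the grip force is fixed at half the most. Time passes only in rows, so rows that do not move let the fingers close, or fill a call up. It gives the time, the measured TCP pose, the force, the opening and the grip force at its end, in the units of the state.
- manip.get_obs(): the state, without advancing time (a new reading comes with each control period).
- eyes.snapshot(name): name is "scene" or "top"; returns (picture, depth): 400x640x3 uint8, red, green, blue; 400x640 float32, m along the optical axis (not along the pixel's ray), 0 where there is no reading.
- eyes.get_calibration(name): a dict with "fx", "fy", "cx", "cy" (pixels), "rvec" (rotation vector, rad) and "tvec" (3), from world to camera coordinates, as OpenCV has them. Camera axes: x right, y down, z forward; pixel columns grow to the right and rows downward; lengths in m; the calibration is good to about 2 mm. A picture is of the moment at which its call begins. get_calibration takes no time and is no camera call.
- ticket.sign_off(): hands the job in; it is judged then, once.
The state is a dict: "time_s": time; "joint_pos": joint angles; "dq": joint speeds; "joint_efforts": joint torques, N m; "position": TCP position; "ee_rot": TCP orientation; "force": force on the tool from outside, world axes, zero at the start; "ft_torque": the same for the moment, N m; "finger_gap": finger opening in m; "grasp_force": force on a finger pad.
Only numpy, scipy, OpenCV 4.12 (cv2) and the standard library are available. Lean on these libraries where they do the work, as an engineer would, in place of code of your own. Each camera call takes 0.05 s, during which the arm holds its last target. There are 200 camera calls.

TASK

Take the green nozzle plate by its square boss and lower it over the stand's spindle and index pin until it lies fully home, flat on the turntable; do not move the turntable to meet it, but feel lightly for the pin by turning the plate, and never force it. Only once it is fully down, turn plate and turntable together clockwise (seen from above) to the home stop, so that the plate's red mark lies at the stand's red mark, then let go. Leave everything else on the bench where it is.

Things in the scene. Friction and masses are not known exactly. Their poses are not given: they have to be found in the camera images.
- plate: Nozzle plate: loose green metal plate, 120 (x) by 84 (y) by 8 mm, about 0.3 kg, lying flat. Origin: centre of its underside, z up. A 14.5 mm round bore runs right through plate and boss at the origin. Four fixed steel nozzles, 18 mm across and 30 mm tall, stand on it at x = +-47, y = +-29 mm. A red mark lies on top at its +x edge.
- boss_grip (a point): On the plate's axis, 29 mm above its underside: where to grip its bare aluminium square boss, 30 by 30 mm (sides along the plate's x and y), which stands from 8 to 42 mm above the underside. Grip either pair of parallel faces from above; the only place to take the plate.
- pin_slot (a point): Lower mouth of the plate's through slot for the index pin, at plate x = +30 mm, y = 0: 11 mm long in x, 9 mm wide in y, right through the 8 mm thickness.
- stand: Index stand: black block fixed to the bench, 130 by 130 mm, 26 mm high. Origin: centre of its underside, z up. It carries a turning aluminium turntable with a spindle and an index pin. Plate underside above this origin: 50 mm when it rides on the pin's tip, 40 mm when fully home. More than 40 N between plate and stand at any moment counts as forcing it.
- spindle_tip (a point): Tapered tip of the fixed-axis steel spindle, 12 mm thick, 80 mm above the stand's origin on its z axis; the last 5 mm taper to 6 mm.
- turntable_top (a point): Middle of the turntable's flat top, 90 mm across, 40 mm above the stand's origin. Its brass index pin, 7 mm thick, 30 mm from the axis, rises 10 mm above it (last 1.5 mm tapered). The pin's direction is NOT measured: it starts 0.40 to 1.00 rad anticlockwise from above of the stand's +x; see it or feel for it.
- home_mark (a point): Red mark on the stand's top at its +x edge, 58 mm from the axis: home. The turntable is stiff: about 0.15 N m turns it, it stays where left. Clockwise from above it ends at a rubber-buffered stop with the pin towards this mark (0.3 N m pushes it 0.07 rad in, it springs back when let go); the other stop is 1.1 rad anticlockwise.
- spare_nozzle: Bystander: loose brass nozzle, 18 mm across, 32 mm tall, standing near the stand. Origin under its centre.
- flux_tin: Bystander: loose round aluminium tin, 40 mm across, 22 mm high, near the plate. Origin under its centre.
- phone: Bystander: black phone, 72 by 150 by 9 mm, lying flat. Origin under its centre.
- cleaner_bottle: Bystander: clear bottle with a red cap, 56 mm across, 140 mm tall. Origin under its centre.
- parts_tray: Bystander: white divided tray, 100 by 120 by 25 mm. Origin under its centre.
- screwdriver: Bystander: orange screwdriver, 170 mm long, lying. Origin under its middle.
- esd_brush: Bystander: blue brush, 160 mm long, lying. Origin under its middle.
Mind the look-alikes: they are no part of the job. Leave any yellow look-alike of the plate alone. What is shaped like the stand but purple is not meant.

How it is judged:
On the way:
1. the plate lies fully home over spindle and pin while still turned away from the home stop (more than 0.2 rad) (z of plate in the frame of stand between 0.037 and 0.0425 m and horizontal distance between plate and stand below 0.003 m and angle between plate's own z axis and vertical below 0.04 rad and angle between the x axis of plate and the x axis of stand, either way round above 0.2 rad), for 0.2 s.
At the end, for the whole second after the job is handed in: The plate lies flat on the turntable (underside 37 to 42.5 mm above the stand's origin, within 3 mm of its axis, tilted less than 0.04 rad), its x axis within 0.10 rad of the stand's x (home stop), at rest and released (z of plate in the frame of stand between 0.037 and 0.0425 m and horizontal distance between plate and stand below 0.003 m and angle between plate's own z axis and vertical below 0.04 rad and angle between the x axis of plate and the x axis of stand, either way round below 0.1 rad and linear speed of plate below 0.01 m/s and contact force between the fingers and plate below 0.1 N); the robot touches nothing.
It fails at once if the plate is forced: more than 40 N between plate and stand (contact force between plate and stand above 40 N).
It fails at once if a bystander is moved by more than 20 mm (distance of any of spare_nozzle, flux_tin, phone, cleaner_bottle, parts_tray, screwdriver, esd_brush from where it was at the start of the episode above 0.02 m).
It also fails if it takes over 70 s, if anything falls off the work surface, if the arm or the gripper's body presses on something with over 40 N, if the wrist force passes 120 N, or if a joint passes its speed limit or range.

## Working session

There is one attempt and no reset: what is moved stays moved. The work goes in short steps, Python scripts to look and compute and a tool call to move; the robot and the scene stay as the last step left them, time stands still between calls to the robot, and variables do not carry over. Pictures are saved under pics/ and viewed, at most 10 in all, crops included, and the job is handed in when it is done.

Besides the shell and the picture viewer there is one more tool, called as name(argument=value, ...) on one line, values as JSON. step_arm: Moves the arm, as the interface text tells. Its arguments: {"type":"object","properties":{"commands":{"type":"array","items":{"type":"array","items":{"type":"number"}}}},"required":["commands"]}

```bash
mkdir -p pics
python3 - <<'E'
from rig import manip, eyes
import cv2,numpy as np
for n in("top","scene"):
    p,d=eyes.snapshot(n); cv2.imwrite(f"pics/{n}0.png",p[:,:,::-1]); np.savez(f"{n}0.npz",p=p,d=d)
    print(n,eyes.get_calibration(n))
print(manip.get_obs())
E
```

```text
top {'fx': 447.6496806939828, 'fy': 447.6496806939828, 'cx': 313.1650790419208, 'cy': 197.04083464759506, 'rvec': array([ 2.13876887, -2.1172385 ,  0.20242096]), 'tvec': array([-0.00220238,  0.55899774,  1.07151832])}
scene {'fx': 480.4073677961855, 'fy': 480.4073677961855, 'cx': 319.23454481412506, 'cy': 202.4101026503418, 'rvec': array([ 2.34366321,  1.10370604, -0.32539594]), 'tvec': array([-0.34070889, -0.31797313,  1.49934637])}
{'time_s': 0.1, 'joint_pos': array([-1.40610429e+00,  2.21150450e-01,  1.52752905e+00, -3.82494405e-05,
        1.39466919e+00, -1.26106275e-01]), 'dq': array([-0.00028957, -0.00224896, -0.00367268, -0.00054898, -0.00028178,
        0.00065538]), 'joint_efforts': array([-2.35982197e-04, -4.95945740e+01, -3.88519084e+01,  7.01434747e-02,
        5.15954895e-02, -4.76362084e-05]), 'position': array([ 0.17908479, -0.59820285,  0.22152754]), 'ee_rot': array([-3.10670505e+00, -4.54933325e-01,  1.12283196e-04]), 'force': array([ 0.10701129, -0.11487311, -0.16955335]), 'ft_torque': array([ 0.00655636, -0.02344629,  0.00409495]), 'grasp_force': 0.0, 'finger_gap': 0.08671345072723481}
```

View pics/top0.png

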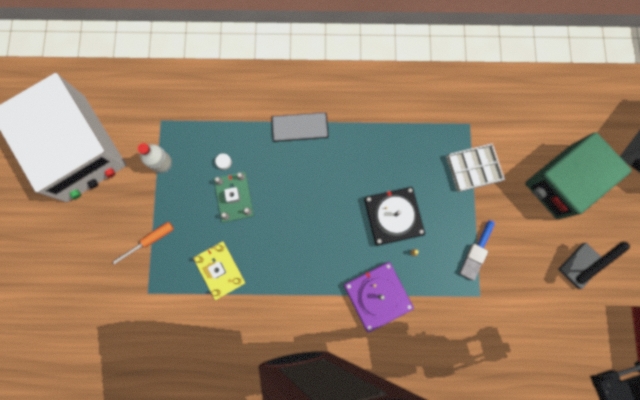

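View pics/scene0.png

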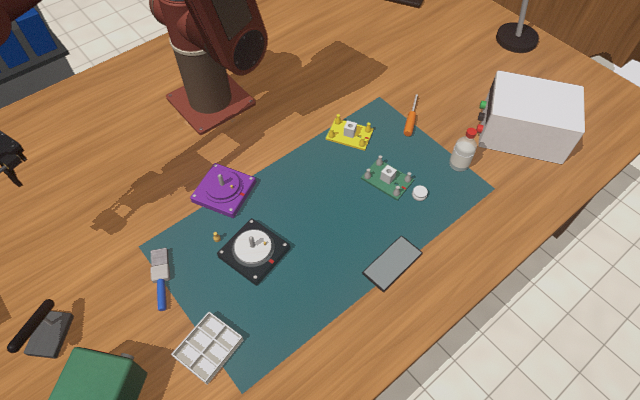

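The top view shows the green plate near (233,196), the black stand near (396,214) with its red mark near (390,195), the flux tin at (223,161) and the spare nozzle at (415,252). The yellow and purple parts are the look-alikes.

```bash
cat > h.py <<'E'
import cv2,numpy as np
from rig import manip,eyes
def cam(n):
    c=eyes.get_calibration(n); R=cv2.Rodrigues(c["rvec"])[0]
    K=np.array([[c["fx"],0,c["cx"]],[0,c["fy"],c["cy"]],[0,0,1]]); return K,R,np.array(c["tvec"])
def onz(n,uv,z):
    K,R,t=cam(n); uv=np.atleast_2d(uv).astype(float)
    d=(R.T@np.linalg.inv(K)@np.c_[uv,np.ones(len(uv))].T).T; o=-R.T@t
    return o+d*((z-o[2])/d[:,2])[:,None]
def proj(n,P):
    K,R,t=cam(n); q=(K@(R@np.atleast_2d(P).T+t[:,None])).T; return q[:,:2]/q[:,2:]
def big(m):
    cs=cv2.findContours(m.astype(np.uint8),cv2.RETR_EXTERNAL,cv2.CHAIN_APPROX_NONE)[0]
    return max(cs,key=cv2.contourArea)
def crop(p,x,y,w,h,k,f):
    cv2.imwrite(f,cv2.resize(p[y:y+h,x:x+w,::-1],None,fx=k,fy=k,interpolation=cv2.INTER_CUBIC))
def rect(n,c,z):
    P=onz(n,c[:,0,:],z)[:,:2]; return cv2.minAreaRect((P*1000).astype(np.float32))
E
python3 - <<'E'
from h import *
for n,win in(("top",[(205,165,60,60),(355,175,80,80)]),("scene",[(350,145,75,65),(210,210,90,80)])):
    z=np.load(n+"0.npz");p=z["p"];d=z["d"]
    hsv=cv2.cvtColor(p,cv2.COLOR_RGB2HSV)
    for i,(x,y,w,h) in enumerate(win):
        sub=np.zeros(p.shape[:2],bool);sub[y:y+h,x:x+w]=1
        if i==0:
            m=sub&(hsv[...,0]>60)&(hsv[...,0]<84)&(hsv[...,1]>70)
            m=cv2.morphologyEx(m.astype(np.uint8),cv2.MORPH_CLOSE,np.ones((5,5))); print(n,"plate",rect(n,big(m),.008))
        else:
            m=sub&(hsv[...,2]<60)
            print(n,"stand",rect(n,big(m),.026))
            m=sub&(hsv[...,2]>140)&(hsv[...,1]<60); print(" tt",rect(n,big(m),.04))
        red=sub&((hsv[...,0]<8)|(hsv[...,0]>172))&(hsv[...,1]>120)&(hsv[...,2]>70)
        v,u=np.nonzero(red); print(" red",len(u),u.mean() if len(u) else 0,v.mean() if len(u) else 0, onz(n,[[u.mean(),v.mean()]],[.008,.026][i]) if len(u) else '')
ims=[]
for n,(x,y,w,h) in (("top",(200,160,70,70)),("top",(360,178,70,70)),("scene",(350,145,70,70)),("scene",(218,212,70,70))):
    ims.append(cv2.resize(np.load(n+"0.npz")["p"][y:y+h,x:x+w,::-1],(300,300),interpolation=cv2.INTER_CUBIC))
cv2.imwrite("pics/c.png",np.vstack([np.hstack(ims[:2]),np.hstack(ims[2:])]))
E
```

```text
top plate ((566.0198364257812, 211.11546325683594), (121.71318817138672, 86.82697296142578), 12.549072265625)
 red 5 229.6 176.8 [[0.6187426  0.22314887 0.008     ]]
top stand ((517.3264770507812, -200.62994384765625), (123.56893920898438, 127.1321029663086), 13.268625259399414)
 tt ((520.065185546875, -205.8060760498047), (90.85214233398438, 91.89142608642578), 89.02706909179688)
 red 16 389.0625 193.3125 [[ 0.57557729 -0.19190313  0.026     ]]
scene plate ((571.5340576171875, 211.01266479492188), (121.82339477539062, 89.98542785644531), 12.379392623901367)
 red 7 403.2857142857143 187.28571428571428 [[0.62176804 0.22479003 0.008     ]]
scene stand ((529.397705078125, -205.55499267578125), (134.16000366210938, 132.76699829101562), 13.401768684387207)
 tt ((523.5775146484375, -204.04745483398438), (89.34798431396484, 90.04663848876953), 3.5424318313598633)
 red 17 271.11764705882354 260.8235294117647 [[ 0.5800132  -0.19006853  0.026     ]]
```

View pics/c.png

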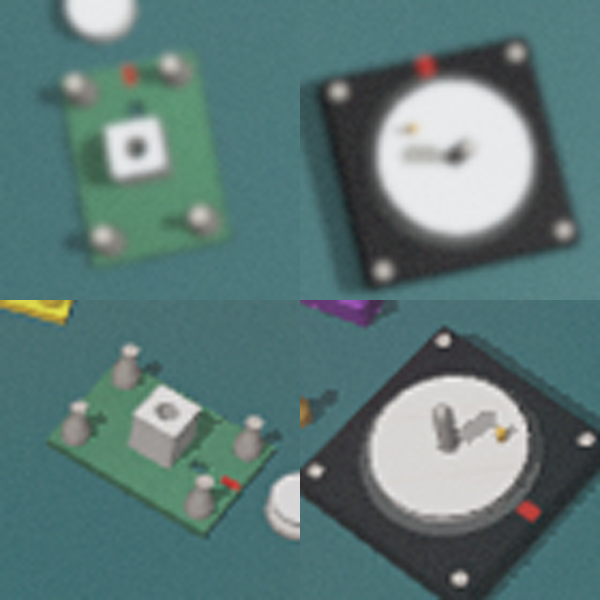

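The crops show the plate with its red mark to +x, a bore at about (232,194.5) top and (389,171) scene. On the stand are the spindle tip at about (398,212) top and (251,238) scene, and the pin at (386,208) top and (265,243) scene.

Run:
```python
from h import *
def tri(a,b):
    P=[cam(n)[0]@np.c_[cam(n)[1],cam(n)[2]] for n in("top","scene")]
    X=cv2.triangulatePoints(*P,np.array(a,float).reshape(2,1),np.array(b,float).reshape(2,1)); return (X[:3]/X[3]).ravel()
for nm,a,b,z in(("bore",(232,194.5),(389.2,171.1),.042),("tip",(398,211.8),(250.7,237.7),.08),("pin",(386.1,207.9),(265.1,243),.0495)):
    print(nm,tri(a,b).round(4),onz("top",a,z).round(4),onz("scene",b,z).round(4))
for n in("top","scene"):
    z=np.load(n+"0.npz");p=z["p"].astype(int)
    hsv=cv2.cvtColor(z["p"],cv2.COLOR_RGB2HSV)
    x,y,w,h=(200,160,70,70) if n=="top" else(350,145,70,70)
    m=(hsv[...,2]>(205 if n=="top" else 180))&(hsv[...,1]<40);s=np.zeros_like(m);s[y+25:y+47,x+20:x+45]=1
    print(n,"bosstop",rect(n,big(m&s),.042))
    x,y,w,h=(360,178,70,70) if n=="top" else(218,212,70,70)
    m=(hsv[...,0]>10)&(hsv[...,0]<30)&(hsv[...,1]>60)&(hsv[...,2]>100);s=np.zeros_like(m);s[y+20:y+50,x+20:x+60]=1
    v,u=np.nonzero(m&s);print("brass",len(u),u,v,onz(n,[[u.mean(),v.mean()]],.048))
    m=(hsv[...,0]>10)&(hsv[...,0]<30)&(hsv[...,1]>60)
    # spare nozzle
    s[:]=0; (s.__setitem__((slice(240,262),slice(400,430)),1) if n=="top" else s.__setitem__((slice(225,250),slice(205,225)),1))
    v,u=np.nonzero(m&s);print("nozzle",len(u),onz(n,[[u.mean(),v.mean()]],.016) if len(u) else "")
o=manip.get_obs();R=cv2.Rodrigues(o["ee_rot"])[0];print(R.round(3))
```

```text
bore [0.5688 0.2133 0.0353] [[0.5651 0.2088 0.042 ]] [[0.5734 0.2124 0.042 ]]
tip [ 0.5209 -0.2033  0.0739] [[ 0.5194 -0.2031  0.08  ]] [[ 0.5247 -0.204   0.08  ]]
pin [ 0.5368 -0.1783  0.0407] [[ 0.5337 -0.1795  0.0495]] [[ 0.5427 -0.1783  0.0495]]
top bosstop ((566.9754638671875, 210.8686065673828), (28.447406768798828, 28.51813316345215), 12.190537452697754)
brass 0 [] [] [[nan nan nan]]
nozzle 32 [[ 0.42605546 -0.25355095  0.016     ]]
scene bosstop ((575.5408935546875, 204.93577575683594), (35.46644973754883, 20.213363647460938), 50.582984924316406)
brass 6 [264 265 264 265 264 265] [242 242 243 243 244 244] [[ 0.5410547  -0.17907564  0.048     ]]
nozzle 56 [[ 0.43323962 -0.25467608  0.016     ]]
[[ 0.958  0.287 -0.   ]
 [ 0.287 -0.958  0.002]
 [ 0.    -0.002 -1.   ]]<stdin>:15: RuntimeWarning: Mean of empty slice.
  ret = ret.dtype.type(ret / rcount)
```

step_arm(commands=[[1.95,4.05,0,0,0,-0.008,1],[1.95,4.05,0,0,0,-0.008,1],[1.95,4.05,0,0,0,-0.008,1],[1.95,4.05,0,0,0,-0.008,1],[1.95,4.05,0,0,0,-0.008,1],[1.95,4.05,0,0,0,-0.008,1],[1.95,4.05,0,0,0,-0.008,1],[1.95,4.05,0,0,0,-0.008,1],[1.95,4.05,0,0,0,-0.008,1],[1.95,4.05,0,0,0,-0.003,1]])

```text
time_s: 1.1
position: [0.3744, -0.192, 0.2224]
ee_rot: [3.123, 0.337, 0.0]
force: [0.5, 0.4, 0.5]
finger_gap: 0.0869
grasp_force: 0.0
```

step_arm(commands=[[1.95,4.05,0,0,0,0,1],[1.95,4.05,0,0,0,0,1],[1.95,4.05,0,0,0,0,1],[1.95,4.05,0,0,0,0,1],[1.95,4.05,0,0,0,0,1],[1.95,4.05,-1,0,0,0,1],[1.95,4.05,-2,0,0,0,1],[1.95,4.05,-2,0,0,0,1],[1.95,4.05,-2,0,0,0,1],[1.9,3.95,-2,0,0,0,1]])

```text
time_s: 2.1
position: [0.5689, 0.2121, 0.1312]
ee_rot: [3.123, 0.339, -0.001]
force: [1.1, -1.1, 0.3]
finger_gap: 0.087
grasp_force: 0.0
```

```bash
cat > st.py <<'E'
from h import *
def st():
    o=manip.get_obs();R=cv2.Rodrigues(o["ee_rot"])[0]
    print("t",round(o["time_s"],2),"pos",o["position"].round(4),"yaw",round(np.arctan2(R[1,1],R[0,1]),4),"z",R[:,2].round(4),"F",o["force"].round(2),"T",o["ft_torque"].round(3),"gap",round(o["finger_gap"],4),"g",round(o["grasp_force"],1),"q",o["joint_pos"].round(2)); return o
if __name__=="__main__": st()
E
python3 st.py
```

```text
t 2.1 pos [0.5689 0.2121 0.1312] yaw -1.3547 z [-5.e-04 -2.e-04 -1.e+00] F [ 1.06 -1.1   0.33] T [-0.07   0.058 -0.039] gap 0.087 g 0.0 q [ 0.23  0.26  1.66 -0.    1.22  1.58]
```

step_arm(commands=[[0,0,-2,0,0,0,1],[0,-0.1,-2,0,0,0,1],[0,0,-2,0,0,0,1],[0,0,-2,0,0,0,1],[0,0,-1.5,0,0,0,1],[0,0,-1,0,0,0,1],[0,0,-0.7,0,0,0,1],[0,0,-0.5,0,0,0,1],[0,0,-0.2,0,0,0,1],[0,0,0,0,0,0,1]])

```text
time_s: 3.1
position: [0.569, 0.2093, 0.0138]
ee_rot: [-3.123, -0.338, -0.001]
force: [-1.1, 0.2, 0.5]
finger_gap: 0.0869
grasp_force: 0.0
```

step_arm(commands=[[0,0,0,0,0,0,0],[0,0,0,0,0,0,0],[0,0,0,0,0,0,0],[0,0,0,0,0,0,0],[0,0,0,0,0,0,0],[0,0,0,0,0,0,0],[0,0,0,0,0,0,0],[0,0,0,0,0,0,0],[0,0,0,0,0,0,0],[0,0,0,0,0,0,0]])

```text
time_s: 4.1
position: [0.5686, 0.2094, 0.0135]
ee_rot: [-3.123, -0.338, 0.0]
force: [0.3, 0.0, -0.1]
finger_gap: 0.0299
grasp_force: 30.0
```

```bash
python3 st.py
```

```text
t 4.1 pos [0.5686 0.2094 0.0135] yaw -1.3549 z [-1.e-04  2.e-04 -1.e+00] F [ 0.31  0.01 -0.11] T [ 0.161  0.029 -0.039] gap 0.0299 g 30.0 q [0.22 0.41 1.72 0.   1.02 1.58]
```

step_arm(commands=[[0,0,0.5,0,0,0,0],[0,0,1,0,0,0,0],[0,0,2,0,0,0,0],[0,0,2,0,0,0,0],[0,0,2,0,0,0,0],[0,0,2,0,0,0,0],[0,0,2,0,0,0,0],[0,0,1,0,0,0,0],[0,0,0.5,0,0,0,0],[0,0,0,0,0,0,0]])

```text
time_s: 5.1
position: [0.5689, 0.2092, 0.144]
ee_rot: [-3.123, -0.338, -0.001]
force: [0.6, 0.4, -2.4]
finger_gap: 0.0302
grasp_force: 30.0
```

step_arm(commands=[[-0.2,-1,0,0,0,0.03,0],[-0.2,-2,0,0,0,0.05,0],[-0.3,-3,0,0,0,0.05,0],[-0.4,-3,0,0,0,0.05,0],[-0.4,-3,0,0,0,0.05,0],[-0.4,-3,0,0,0,0.05,0],[-0.4,-3,0,0,0,0.05,0],[-0.4,-3,0,0,0,0.05,0],[-0.3,-3,0,0,0,0.05,0],[-0.3,-3,0,0,0,0.05,0]])

```text
time_s: 6.1
position: [0.5345, -0.0617, 0.1421]
ee_rot: [-2.951, -1.074, 0.003]
force: [-0.3, 0.4, -2.6]
finger_gap: 0.0297
grasp_force: 30.0
```

step_arm(commands=[[-0.3,-3,0,0,0,0.05,0],[-0.3,-3,0,0,0,0.05,0],[-0.3,-3,0,0,0,0.05,0],[-0.3,-3,0,0,0,0.05,0],[-0.2,-1.5,0,0,0,0.05,0],[0,-0.6,0,0,0,0.04,0],[0,0,0,0,0,0,0],[0,0,0,0,0,0,0],[0,0,0,0,0,0,0],[0,0,0,0,0,0,0]])

```text
time_s: 7.1
position: [0.5217, -0.201, 0.1433]
ee_rot: [-2.767, -1.487, 0.0]
force: [0.4, -0.1, -2.4]
finger_gap: 0.03
grasp_force: 30.0
```

Run:
```python
from st import *
st(); ims=[]
for n in("top","scene"):
    p,d=eyes.snapshot(n); np.savez(n+"1.npz",p=p,d=d); u,v=proj(n,[.522,-.205,.09])[0].astype(int); print(n,u,v)
    ims.append(cv2.resize(p[v-55:v+55,u-55:u+55,::-1],(400,400),interpolation=cv2.INTER_CUBIC))
cv2.imwrite("pics/d.png",np.hstack(ims))
```

```text
t 7.1 pos [ 0.5217 -0.201   0.1433] yaw -0.5846 z [-4.e-04  3.e-04 -1.e+00] F [ 0.42 -0.07 -2.45] T [-0.042 -0.107 -0.021] gap 0.03 g 30.0 q [-0.51  0.13  1.78  0.    1.23  0.08]
top 399 210
scene 249 235
```

View pics/d.png

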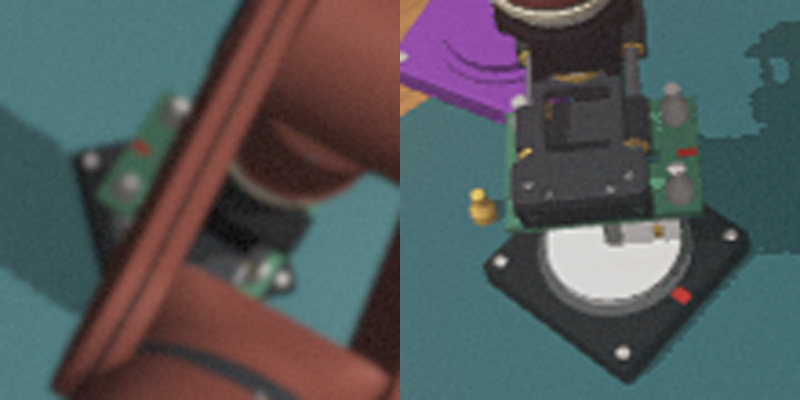

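The held plate is over the stand: the red mark is at about (383,195.4) top and (273,222) scene. Its +x nozzle tops are at (393.5,184.4) and (379.2,206.2) top, and (270,203.4) and (270,226) scene. The spindle and pin are visible below it.

Run:
```python
from h import *
a=-.5846+np.pi/2; ex=np.array([np.cos(a),np.sin(a)]);
zu=.1298
for n,mk,n1,n2 in(("top",(383.05,195.4),(393.5,184.4),(379.2,206.2)),("scene",(272.9,222.1),(269.9,203.4),(270.2,226.2))):
    p=np.load(n+"1.npz")["p"];hsv=cv2.cvtColor(p,cv2.COLOR_RGB2HSV)
    red=((hsv[...,0]<8)|(hsv[...,0]>172))&(hsv[...,1]>120)&(hsv[...,2]>80)
    s=np.zeros_like(red);u,v=map(int,mk);s[v-5:v+6,u-6:u+7]=1;v,u=np.nonzero(red&s)
    print(n,len(u),u.mean(),v.mean(),"centre from mark",onz(n,[[u.mean(),v.mean()]],zu+.008)[0,:2]-.0545*ex)
    N=onz(n,[n1,n2],zu+.038)[:,:2]; print(" from nozzles",N.mean(0)-.047*ex, "sep",np.linalg.norm(N[0]-N[1]),"yaw",np.arctan2(*(N[0]-N[1])[::-1])-a)
```

```text
top 5 382.2 195.0 centre from mark [ 0.5194151  -0.20143091]
 from nozzles [ 0.51732308 -0.19970894] sep 0.06023292916429022 yaw -1.5701474501636214
scene 11 272.27272727272725 221.45454545454547 centre from mark [ 0.52194568 -0.20072601]
 from nozzles [ 0.52471594 -0.19679042] sep 0.06006657719734839 yaw 1.5307460329167015
```

step_arm(commands=[[0.1,-0.2,0,0,0,0,0],[0,-0.2,0,0,0,0,0],[0,0,-0.7,0,0,0,0],[0,0,-1,0,0,0,0],[0,0,-1,0,0,0,0],[0,0,-1,0,0,0,0],[0,0,-0.8,0,0,0,0],[0,0,-0.4,0,0,0,0],[0,0,-0.1,0,0,0,0],[0,0,0,0,0,0,0]])

```text
time_s: 8.2
position: [0.5228, -0.2058, 0.0936]
ee_rot: [2.768, 1.487, 0.0]
force: [-0.2, 0.3, -2.3]
finger_gap: 0.0299
grasp_force: 30.0
```

step_arm(commands=[[0,0,-0.05,0,0,0,0],[0,0,-0.05,0,0,0,0],[0,0,-0.05,0,0,0,0],[0,0,-0.05,0,0,0,0],[0,0,-0.05,0,0,0,0],[0,0,-0.05,0,0,0,0],[0,0,0,0,0,0,0],[0,0,0,0,0,0,0],[0,0,0,0,0,0,0],[0,0,0,0,0,0,0]])

```text
time_s: 9.2
position: [0.5227, -0.2058, 0.0905]
ee_rot: [2.768, 1.486, 0.0]
force: [-0.7, 0.3, -2.8]
finger_gap: 0.0296
grasp_force: 30.0
```

```bash
python3 st.py
```

```text
t 9.2 pos [ 0.5227 -0.2058  0.0905] yaw -0.5851 z [ 0. -0. -1.] F [-0.72  0.27 -2.79] T [-0.015 -0.032  0.05 ] gap 0.0296 g 30.0 q [-0.52  0.2   1.81  0.    1.13  0.07]
```

step_arm(commands=[[0,0,-0.05,0,0,0,0],[0,0,-0.05,0,0,0,0],[0,0,-0.05,0,0,0,0],[0,0,-0.05,0,0,0,0],[0,0,0,0,0,0,0],[0,0,0,0,0,0,0],[0,0,0,0,0,0,0],[0,0,0,0,0,0,0],[0,0,0,0,0,0,0],[0,0,0,0,0,0,0]])

```text
time_s: 10.2
position: [0.5227, -0.2058, 0.0885]
ee_rot: [2.768, 1.487, -0.0]
force: [-0.3, -0.0, -2.6]
finger_gap: 0.0297
grasp_force: 30.0
```

```bash
python3 st.py
```

```text
t 10.2 pos [ 0.5227 -0.2058  0.0885] yaw -0.585 z [-0. -0. -1.] F [-0.32 -0.04 -2.58] T [ 0.01  -0.073 -0.012] gap 0.0297 g 30.0 q [-0.52  0.21  1.81 -0.    1.13  0.07]
```

step_arm(commands=[[0,0,-0.05,0,0,0,0],[0,0,-0.05,0,0,0,0],[0,0,-0.05,0,0,0,0],[0,0,-0.05,0,0,0,0],[0,0,-0.05,0,0,0,0],[0,0,-0.05,0,0,0,0],[0,0,0,0,0,0,0],[0,0,0,0,0,0,0],[0,0,0,0,0,0,0],[0,0,0,0,0,0,0]])

```text
time_s: 11.2
position: [0.5226, -0.2057, 0.0855]
ee_rot: [-2.767, -1.487, 0.0]
force: [-0.2, 0.3, -3.5]
finger_gap: 0.0299
grasp_force: 30.0
```

```bash
python3 st.py
```

```text
t 11.2 pos [ 0.5226 -0.2057  0.0855] yaw -0.5849 z [-2.e-04  1.e-04 -1.e+00] F [-0.21  0.33 -3.55] T [-0.002  0.052 -0.01 ] gap 0.0299 g 30.0 q [-0.52  0.21  1.81 -0.    1.12  0.07]
```

step_arm(commands=[[0,0,-0.2,0,0,0,0],[0,0,-0.2,0,0,0,0],[0,0,-0.2,0,0,0,0],[0,0,-0.2,0,0,0,0],[0,0,-0.2,0,0,0,0],[0,0,-0.2,0,0,0,0],[0,0,-0.2,0,0,0,0],[0,0,-0.2,0,0,0,0],[0,0,-0.1,0,0,0,0],[0,0,0,0,0,0,0]])

```text
time_s: 12.2
position: [0.5225, -0.2057, 0.0682]
ee_rot: [-2.767, -1.486, 0.0]
force: [-1.0, -0.5, -3.8]
finger_gap: 0.0298
grasp_force: 30.0
```

Run:
```python
from st import *
st()
p,d=eyes.snapshot("scene"); u,v=proj("scene",[.522,-.205,.06])[0].astype(int)
crop(p,u-45,v-45,90,90,6,"pics/e.png"); np.savez("scene2.npz",p=p,d=d); print(u,v)
```

```text
t 12.2 pos [ 0.5225 -0.2057  0.0682] yaw -0.585 z [-3.e-04  2.e-04 -1.e+00] F [-1.02 -0.49 -3.78] T [-0.041  0.187  0.001] gap 0.0298 g 30.0 q [-0.52  0.23  1.82  0.    1.09  0.07]
250 241
```

View pics/e.png

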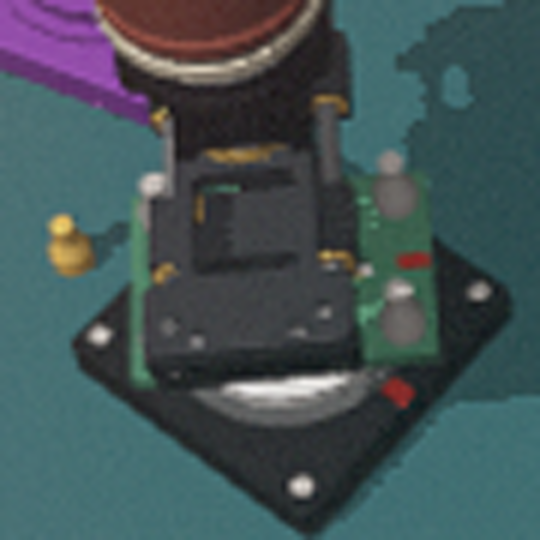

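The scene view shows the plate level over the turntable, with its red mark around the pin direction (~45° anticlockwise of the stand's mark) and the nozzle clear on the left.

step_arm(commands=[[0,0,0,0,0,0,0],[0,0,-0.05,0,0,0,0],[0,0,-0.05,0,0,0,0],[0,0,-0.05,0,0,0,0],[0,0,-0.05,0,0,0,0],[0,0,-0.05,0,0,0,0],[0,0,0,0,0,0,0],[0,0,0,0,0,0,0],[0,0,0,0,0,0,0],[0,0,0,0,0,0,0]])

```text
time_s: 13.25
position: [0.5226, -0.2058, 0.066]
ee_rot: [-2.768, -1.486, 0.0]
force: [-3.2, 0.3, -1.9]
finger_gap: 0.03
grasp_force: 30.0
```

```bash
python3 st.py
```

```text
t 13.25 pos [ 0.5226 -0.2058  0.066 ] yaw -0.585 z [-1.e-04  0.e+00 -1.e+00] F [-3.24  0.26 -1.93] T [-0.102  0.591  0.014] gap 0.03 g 30.0 q [-0.52  0.24  1.82 -0.    1.08  0.07]
```

step_arm(commands=[[-0.05,0,0,0,0,0,0],[-0.05,0,0,0,0,0,0],[0,0,0,0,0,0,0],[0,0,0,0,0,0,0],[0,0,0,0,0,0,0],[0,0,0,0,0,0,0],[0,0,0,0,0,0,0],[0,0,0,0,0,0,0],[0,0,0,0,0,0,0],[0,0,0,0,0,0,0]])

```text
time_s: 14.25
position: [0.5217, -0.2058, 0.066]
ee_rot: [-2.768, -1.487, 0.0]
force: [0.1, -0.1, -2.3]
finger_gap: 0.03
grasp_force: 30.0
```

```bash
python3 st.py
```

```text
t 14.25 pos [ 0.5217 -0.2058  0.066 ] yaw -0.585 z [-0.  0. -1.] F [ 0.1  -0.05 -2.33] T [-0.02  -0.073  0.018] gap 0.03 g 30.0 q [-0.52  0.24  1.82  0.    1.08  0.07]
```

step_arm(commands=[[0,0,-0.05,0,0,0,0],[0,0,-0.05,0,0,0,0],[0,0,-0.05,0,0,0,0],[0,0,-0.05,0,0,0,0],[0,0,-0.05,0,0,0,0],[0,0,0,0,0,0,0],[0,0,0,0,0,0,0],[0,0,0,0,0,0,0],[0,0,0,0,0,0,0],[0,0,0,0,0,0,0]])

```text
time_s: 15.25
position: [0.5217, -0.2058, 0.0636]
ee_rot: [2.768, 1.486, 0.0]
force: [-0.3, -0.3, -2.6]
finger_gap: 0.0298
grasp_force: 30.0
```

```bash
python3 st.py
```

```text
t 15.25 pos [ 0.5217 -0.2058  0.0636] yaw -0.585 z [ 0. -0. -1.] F [-0.26 -0.28 -2.57] T [-0.053 -0.094  0.026] gap 0.0298 g 30.0 q [-0.52  0.24  1.82 -0.    1.08  0.07]
```

Underside is at about 0.050, right at the pin tip. I'll go down 1.5 mm, gently.

step_arm(commands=[[0,0,-0.03,0,0,0,0],[0,0,-0.03,0,0,0,0],[0,0,-0.03,0,0,0,0],[0,0,-0.03,0,0,0,0],[0,0,-0.03,0,0,0,0],[0,0,0,0,0,0,0],[0,0,0,0,0,0,0],[0,0,0,0,0,0,0],[0,0,0,0,0,0,0],[0,0,0,0,0,0,0]])

```text
time_s: 16.25
position: [0.5217, -0.2058, 0.062]
ee_rot: [2.768, 1.487, -0.0]
force: [0.3, -0.6, -3.5]
finger_gap: 0.0296
grasp_force: 30.0
```

```bash
python3 st.py
```

```text
t 16.25 pos [ 0.5217 -0.2058  0.062 ] yaw -0.585 z [-0. -0. -1.] F [ 0.34 -0.58 -3.48] T [-0.041 -0.031  0.005] gap 0.0296 g 30.0 q [-0.52  0.24  1.82 -0.    1.08  0.07]
```

Underside is near 0.0485 with no resistance, so the slot appears to be taking the pin. Another 2 mm.

step_arm(commands=[[0,0,-0.04,0,0,0,0],[0,0,-0.04,0,0,0,0],[0,0,-0.04,0,0,0,0],[0,0,-0.04,0,0,0,0],[0,0,-0.04,0,0,0,0],[0,0,0,0,0,0,0],[0,0,0,0,0,0,0],[0,0,0,0,0,0,0],[0,0,0,0,0,0,0],[0,0,0,0,0,0,0]])

```text
time_s: 17.25
position: [0.5216, -0.2057, 0.06]
ee_rot: [-2.767, -1.487, 0.0]
force: [-1.4, 0.3, -2.5]
finger_gap: 0.0301
grasp_force: 30.0
```

```bash
python3 st.py
```

```text
t 17.25 pos [ 0.5216 -0.2057  0.06  ] yaw -0.585 z [-2.e-04  1.e-04 -1.e+00] F [-1.37  0.35 -2.52] T [ 0.021  0.038 -0.017] gap 0.0301 g 30.0 q [-0.52  0.24  1.83  0.    1.07  0.07]
```

step_arm(commands=[[0,0,-0.06,0,0,0,0],[0,0,-0.06,0,0,0,0],[0,0,-0.06,0,0,0,0],[0,0,-0.06,0,0,0,0],[0,0,-0.06,0,0,0,0],[0,0,-0.06,0,0,0,0],[0,0,-0.06,0,0,0,0],[0,0,-0.03,0,0,0,0],[0,0,0,0,0,0,0],[0,0,0,0,0,0,0]])

```text
time_s: 18.25
position: [0.5216, -0.2057, 0.0554]
ee_rot: [-2.767, -1.487, 0.0]
force: [-1.4, 0.9, -2.0]
finger_gap: 0.0298
grasp_force: 30.0
```

```bash
python3 st.py
```

```text
t 18.25 pos [ 0.5216 -0.2057  0.0554] yaw -0.585 z [-2.e-04  1.e-04 -1.e+00] F [-1.39  0.88 -1.98] T [0.174 0.24  0.049] gap 0.0298 g 30.0 q [-0.52  0.25  1.83  0.    1.06  0.07]
```

step_arm(commands=[[0,0,-0.03,0,0,0,0],[0,0,-0.03,0,0,0,0],[0,0,-0.03,0,0,0,0],[0,0,-0.03,0,0,0,0],[0,0,-0.03,0,0,0,0],[0,0,-0.02,0,0,0,0],[0,0,0,0,0,0,0],[0,0,0,0,0,0,0],[0,0,0,0,0,0,0],[0,0,0,0,0,0,0]])

```text
time_s: 19.25
position: [0.5216, -0.2057, 0.0538]
ee_rot: [-2.767, -1.487, 0.0]
force: [-1.6, 0.5, -2.3]
finger_gap: 0.0299
grasp_force: 30.0
```

```bash
python3 st.py
```

```text
t 19.25 pos [ 0.5216 -0.2057  0.0538] yaw -0.585 z [-2.e-04  1.e-04 -1.e+00] F [-1.61  0.53 -2.32] T [0.286 0.366 0.024] gap 0.0299 g 30.0 q [-0.52  0.25  1.83 -0.    1.06  0.07]
```

step_arm(commands=[[0,0,-0.02,0,0,0,0],[0,0,-0.02,0,0,0,0],[0,0,-0.02,0,0,0,0],[0,0,0,0,0,0,0],[0,0,0,0,0,0,0],[0,0,0,0,0,0,0],[0,0,0,0,0,0,0],[0,0,0,0,0,0,0],[0,0,0,0,0,0,0],[0,0,0,0,0,0,0]])

```text
time_s: 20.25
position: [0.5217, -0.2057, 0.0535]
ee_rot: [-2.767, -1.487, 0.0]
force: [-4.5, 2.4, 3.8]
finger_gap: 0.0296
grasp_force: 30.0
```

```bash
python3 st.py
```

```text
t 20.25 pos [ 0.5217 -0.2057  0.0535] yaw -0.5849 z [-1.e-04  0.e+00 -1.e+00] F [-4.5   2.38  3.81] T [0.426 0.719 0.08 ] gap 0.0296 g 30.0 q [-0.52  0.25  1.83 -0.    1.06  0.07]
```

step_arm(commands=[[-0.03,0.02,0,0,0,0,0],[-0.03,0.02,0,0,0,0,0],[0,0,0.02,0,0,0,0],[0,0,0,0,0,0,0],[0,0,0,0,0,0,0],[0,0,0,0,0,0,0],[0,0,0,0,0,0,0],[0,0,0,0,0,0,0],[0,0,0,0,0,0,0],[0,0,0,0,0,0,0]])

```text
time_s: 21.25
position: [0.5212, -0.2055, 0.0535]
ee_rot: [2.767, 1.486, 0.0]
force: [0.3, -1.3, -0.6]
finger_gap: 0.0301
grasp_force: 30.0
```

Run:
```python
from st import *
st()
p,d=eyes.snapshot("scene"); u,v=proj("scene",[.522,-.205,.04])[0].astype(int)
crop(p,u-45,v-45,90,90,6,"pics/f.png")
```

```text
t 21.25 pos [ 0.5212 -0.2055  0.0535] yaw -0.585 z [ 2.e-04 -2.e-04 -1.e+00] F [ 0.31 -1.27 -0.65] T [-0.072 -0.077 -0.009] gap 0.0301 g 30.0 q [-0.52  0.25  1.83 -0.    1.06  0.07]
```

View pics/f.png

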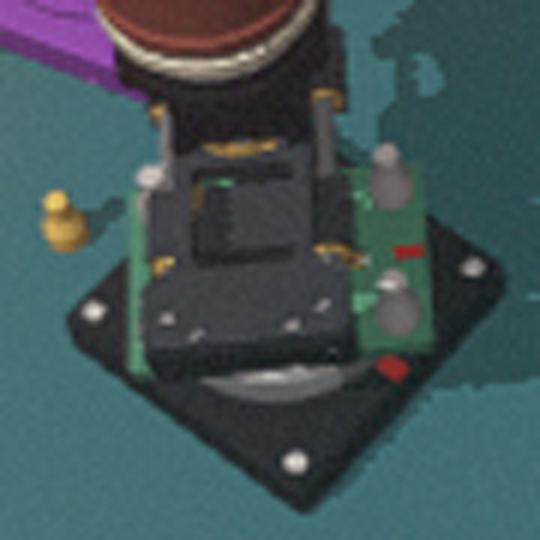

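The view shows the plate seated on the turntable, still turned about 43° from the stand's mark. Now I'll turn it clockwise.

step_arm(commands=[[0,0,0,0,0,-0.02,0],[0,0,0,0,0,-0.03,0],[0,0,0,0,0,-0.03,0],[0,0,0,0,0,-0.03,0],[0,0,0,0,0,-0.03,0],[0,0,0,0,0,-0.03,0],[0,0,0,0,0,-0.03,0],[0,0,0,0,0,-0.03,0],[0,0,0,0,0,-0.02,0],[0,0,0,0,0,0,0]])

```text
time_s: 22.3
position: [0.5206, -0.2049, 0.0535]
ee_rot: [-2.931, -1.127, 0.001]
force: [-4.7, 3.0, 4.9]
finger_gap: 0.0294
grasp_force: 30.0
```

```bash
python3 st.py
```

```text
t 22.3 pos [ 0.5206 -0.2049  0.0535] yaw -0.8369 z [-1.1e-03  8.0e-04 -1.0e+00] F [-4.7   2.96  4.93] T [ 0.353  0.74  -0.046] gap 0.0294 g 30.0 q [-0.52  0.25  1.83  0.    1.06  0.32]
```

step_arm(commands=[[0,0,0,0,0,-0.03,0],[0,0,0,0,0,-0.04,0],[0,0,0,0,0,-0.04,0],[0,0,0,0,0,-0.04,0],[0,0,0,0,0,-0.04,0],[0,0,0,0,0,-0.04,0],[0,0,0,0,0,-0.04,0],[0,0,0,0,0,-0.04,0],[0,0,0,0,0,-0.02,0],[0,0,0,0,0,0,0]])

```text
time_s: 23.3
position: [0.5206, -0.2045, 0.0535]
ee_rot: [-3.076, -0.63, 0.002]
force: [-4.7, 4.2, 5.2]
finger_gap: 0.0301
grasp_force: 30.0
```

```bash
python3 st.py
```

```text
t 23.3 pos [ 0.5206 -0.2045  0.0535] yaw -1.1669 z [-0.0013  0.0015 -1.    ] F [-4.67  4.22  5.2 ] T [0.609 0.752 0.04 ] gap 0.0301 g 30.0 q [-0.52  0.25  1.83  0.    1.06  0.65]
```

step_arm(commands=[[0,0,0,0,0,-0.03,0],[0,0,0,0,0,-0.03,0],[0,0,0,0,0,-0.03,0],[0,0,0,0,0,-0.03,0],[0,0,0,0,0,-0.02,0],[0,0,0,0,0,0,0],[0,0,0,0,0,0,0],[0,0,0,0,0,0,0],[0,0,0,0,0,0,0],[0,0,0,0,0,0,0]])

```text
time_s: 24.3
position: [0.5206, -0.2043, 0.0535]
ee_rot: [-3.112, -0.414, 0.002]
force: [-4.6, 5.3, 5.8]
finger_gap: 0.0296
grasp_force: 30.0
```

```bash
python3 st.py
```

```text
t 24.3 pos [ 0.5206 -0.2043  0.0535] yaw -1.3064 z [-0.0013  0.0018 -1.    ] F [-4.63  5.26  5.83] T [0.734 0.81  0.073] gap 0.0296 g 30.0 q [-0.52  0.25  1.83  0.    1.06  0.79]
```

step_arm(commands=[[0,0,0,0,0,-0.02,0],[0,0,0,0,0,-0.02,0],[0,0,0,0,0,0,0],[0,0,0,0,0,0,0],[0,0,0,0,0,0,0],[0,0,0,0,0,0,0],[0,0,0,0,0,0,0],[0,0,0,0,0,0,0],[0,0,0,0,0,0,0],[0,0,0,0,0,0,0]])

```text
time_s: 25.3
position: [0.5206, -0.2043, 0.0535]
ee_rot: [-3.12, -0.352, 0.002]
force: [-5.2, 5.8, 4.9]
finger_gap: 0.0296
grasp_force: 30.0
```

Run:
```python
from st import *
st()
p,d=eyes.snapshot("scene"); u,v=proj("scene",[.522,-.205,.04])[0].astype(int)
crop(p,u-45,v-45,90,90,6,"pics/g.png")
```

```text
t 25.3 pos [ 0.5206 -0.2043  0.0535] yaw -1.3463 z [-0.0013  0.0019 -1.    ] F [-5.24  5.85  4.9 ] T [0.713 0.793 0.053] gap 0.0296 g 30.0 q [-0.52  0.25  1.83  0.    1.06  0.83]
```

View pics/g.png

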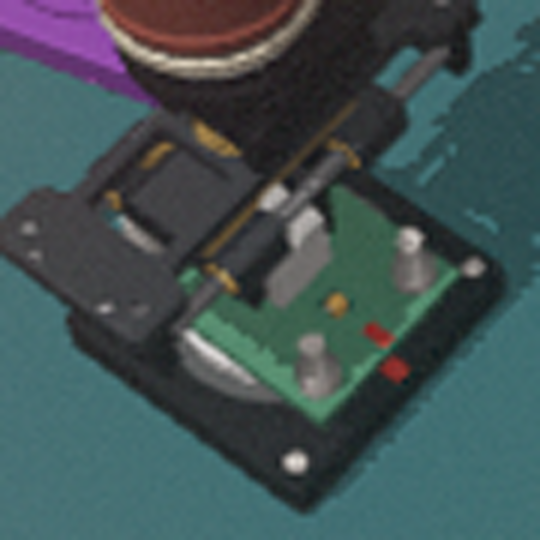

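The view shows the two red marks lined up and the brass pin showing through the slot. I'll press a little further to be sure the stop is reached.

step_arm(commands=[[0,0,0,0,0,-0.02,0],[0,0,0,0,0,-0.02,0],[0,0,0,0,0,0,0],[0,0,0,0,0,0,0],[0,0,0,0,0,0,0],[0,0,0,0,0,0,0],[0,0,0,0,0,0,0],[0,0,0,0,0,0,0],[0,0,0,0,0,0,0],[0,0,0,0,0,0,0]])

```text
time_s: 26.35
position: [0.5206, -0.2043, 0.0535]
ee_rot: [-3.126, -0.289, 0.002]
force: [-4.3, 5.5, 5.3]
finger_gap: 0.0299
grasp_force: 30.0
```

```bash
python3 st.py
```

```text
t 26.35 pos [ 0.5206 -0.2043  0.0535] yaw -1.3864 z [-0.0013  0.0019 -1.    ] F [-4.26  5.5   5.31] T [0.818 0.798 0.029] gap 0.0299 g 30.0 q [-0.52  0.25  1.83  0.    1.06  0.87]
```

step_arm(commands=[[-0.05,0.05,0.02,0,0,0,0],[-0.02,0.05,0,0,0,0,0],[0,0,0,0,0,0,0],[0,0,0,0,0,0,0],[0,0,0,0,0,0,0],[0,0,0,0,0,0,0],[0,0,0,0,0,0,0],[0,0,0,0,0,0,0],[0,0,0,0,0,0,0],[0,0,0,0,0,0,0]])

```text
time_s: 27.35
position: [0.5203, -0.2043, 0.0535]
ee_rot: [-3.128, -0.291, 0.0]
force: [0.2, 2.7, -3.5]
finger_gap: 0.0296
grasp_force: 30.0
```

```bash
python3 st.py
```

```text
t 27.35 pos [ 0.5203 -0.2043  0.0535] yaw -1.385 z [-1.e-04  1.e-04 -1.e+00] F [ 0.2   2.75 -3.48] T [ 0.504 -0.162  0.055] gap 0.0296 g 30.0 q [-0.52  0.25  1.83  0.    1.06  0.87]
```

step_arm(commands=[[0,0,0,0,0,0,0.2],[0,0,0,0,0,0,0.5],[0,0,0,0,0,0,0.8],[0,0,0,0,0,0,0.8],[0,0,0,0,0,0,0.8],[0,0,0,0,0,0,0.8],[0,0,0,0,0,0,0.8],[0,0,0,0,0,0,0.8],[0,0,0,0,0,0,0.8],[0,0,0,0,0,0,0.8]])

```text
time_s: 28.35
position: [0.5204, -0.2043, 0.0536]
ee_rot: [-3.128, -0.291, 0.0]
force: [-0.2, -0.0, -0.5]
finger_gap: 0.0691
grasp_force: 0.0
```

step_arm(commands=[[0,0,0.5,0,0,0,0.8],[0,0,1,0,0,0,0.8],[0,0,2,0,0,0,0.8],[0,0,2,0,0,0,0.8],[0,0,3,0,0,0,0.8],[0,0,3,0,0,0,0.8],[-1,2,2,0,0,0,0.8],[-1,4,1,0,0,0,0.8],[-1,4,0,0,0,0,0.8],[-1,4,0,0,0,0,0.8]])

```text
time_s: 29.35
position: [0.4804, -0.0634, 0.2004]
ee_rot: [3.127, 0.29, 0.004]
force: [0.3, 0.8, -0.4]
finger_gap: 0.0698
grasp_force: 0.0
```

step_arm(commands=[[-1,4,0,0,0,0,0.8],[-1,4,0,0,0,0,0.8],[-1,4,0,0,0,0,0.8],[-1,4,0,0,0,0,0.8],[-1,4,0,0,0,0,0.8],[-1,4,0,0,0,0,0.8],[0,3,0,0,0,0,0.8],[0,0,0,0,0,0,0.8],[0,0,0,0,0,0,0.8],[0,0,0,0,0,0,0.8]])

```text
time_s: 30.35
position: [0.4206, 0.2049, 0.199]
ee_rot: [3.128, 0.291, 0.001]
force: [0.3, -0.4, -0.8]
finger_gap: 0.0699
grasp_force: 0.0
```

Run:
```python
from st import *
st(); ims=[]
for n in("top","scene"):
    p,d=eyes.snapshot(n); np.savez(n+"3.npz",p=p,d=d); u,v=proj(n,[.522,-.205,.04])[0].astype(int)
    ims.append(cv2.resize(p[v-45:v+45,u-45:u+45,::-1],(400,400),interpolation=cv2.INTER_CUBIC))
    hsv=cv2.cvtColor(p,cv2.COLOR_RGB2HSV);s=np.zeros(p.shape[:2],bool);s[v-45:v+45,u-45:u+45]=1
    m=s&(hsv[...,0]>60)&(hsv[...,0]<84)&(hsv[...,1]>95)
    m=cv2.morphologyEx(m.astype(np.uint8),cv2.MORPH_OPEN,np.ones((3,3)));m=cv2.morphologyEx(m,cv2.MORPH_CLOSE,np.ones((7,7)))
    print(n,rect(n,big(m),.048),"stand",rect(n,big(s&((hsv[...,2]<60)|(m>0))),.026))
    red=s&((hsv[...,0]<8)|(hsv[...,0]>172))&(hsv[...,1]>120)&(hsv[...,2]>70)
    k,l,_,c=cv2.connectedComponentsWithStats(red.astype(np.uint8));print(c[1:].round(1).tolist())
cv2.imwrite("pics/i.png",np.hstack(ims))
```

```text
t 30.35 pos [0.4206 0.2049 0.199 ] yaw -1.3855 z [ 4.e-04 -3.e-04 -1.e+00] F [ 0.26 -0.37 -0.78] T [ 0.01  -0.039 -0.015] gap 0.0699 g 0.0 q [ 0.28 -0.15  1.95 -0.    1.34  1.67]
top ((484.8497009277344, -210.87942504882812), (4.983611583709717, 7.679300308227539), 88.55931091308594) stand ((506.6429748535156, -152.3325958251953), (123.08152770996094, 29.141979217529297), 11.774927139282227)
[[391.8, 193.4]]Traceback (most recent call last):
  File "<stdin>", line 9, in <module>
  File "h.py", line 14, in big
    return max(cs,key=cv2.contourArea)
ValueError: max() iterable argument is empty
```

Run:
```python
from st import *
ims=[]
for n in("top","scene"):
    p,d=eyes.snapshot(n); u,v=proj(n,[.522,-.205,.04])[0].astype(int)
    ims.append(cv2.resize(p[v-45:v+45,u-45:u+45,::-1],(400,400),interpolation=cv2.INTER_CUBIC))
    hsv=cv2.cvtColor(p,cv2.COLOR_RGB2HSV);s=np.zeros(p.shape[:2],bool);s[v-45:v+45,u-45:u+45]=1
    m=(s&(p[...,1].astype(int)-p[...,2]>8)&(hsv[...,0]>45)&(hsv[...,0]<90)).astype(np.uint8)
    m=cv2.morphologyEx(m,cv2.MORPH_OPEN,np.ones((2,2)));m=cv2.morphologyEx(m,cv2.MORPH_CLOSE,np.ones((7,7)))
    print(n,u,v,m.sum(),rect(n,big(m),.048) if m.any() else "")
    red=s&((hsv[...,0]<8)|(hsv[...,0]>172))&(hsv[...,1]>110)&(hsv[...,2]>60)
    c=cv2.connectedComponentsWithStats(red.astype(np.uint8))[3];print(c[1:].round(1).tolist())
cv2.imwrite("pics/i.png",np.hstack(ims))
```

```text
top 395 213 1550 ((515.9305419921875, -206.35633850097656), (123.91015625, 89.8866958618164), 10.50411605834961)
[[391.8, 193.4]]
scene 251 245 1274 ((527.6839599609375, -203.41983032226562), (122.3215103149414, 86.49722290039062), 10.863536834716797)
[[267.9, 255.8], [271.3, 261.1]]
```

View pics/i.png

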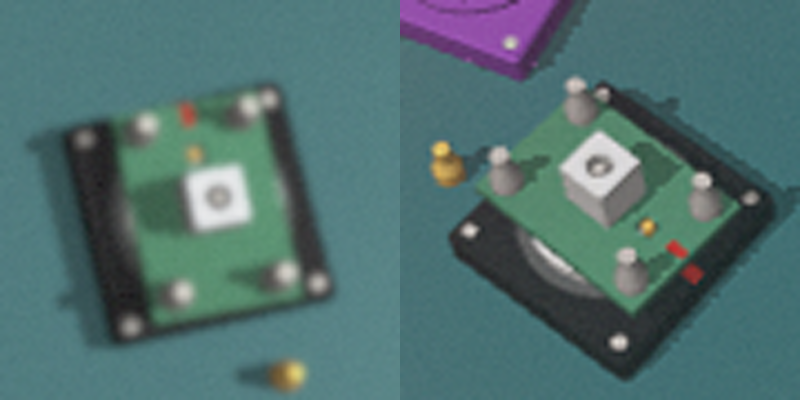

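The plate lies flat with the spindle in its bore and the pin in its slot. Its yaw is about 10.7° against about 13.3° for the stand, so 0.047 rad apart. The plate is released, and the nozzle beside the stand is unmoved.

```bash
python3 -c "
from rig import ticket
print(ticket.sign_off())"
```

```text
the job is handed in; nothing more can be done
None
```

I seated the plate fully on the spindle and pin, turned it with the turntable to the home stop (about 0.05 rad off the stand's x axis in the camera images), released it, and handed the job in; no verdict came back.

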